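# Index the specimen stage in front of the camera

### The job

Lift the yellow carton off the rails of the imaging rig and lay it flat in the steel tray, without shoving it along with the stage. Then take the stage by its black knob, slide it along the rails towards the camera station until you feel the spring ball click into the stage's V notch, without running on past it. Finish while still holding the knob between the fingers, the stage at rest in the notch, so that I can lock it; leave the tube rack, the bottle and the pair of stacked cartons alone.

Things in the scene. Friction and masses are not known exactly. Their poses are not given: they have to be found in the camera images.
- rig: White base board of the imaging rig, fixed to the bench, 245 mm (its x) by 380 mm (its y), 12 mm thick. Origin at bench level under the middle of the rails; +x towards the camera station, +y the way the stage must slide. Two steel rails run along its y at x = -30 and +30 mm, each 12 mm wide, 360 mm long; rail tops 24 mm above the bench.
- carriage: The stage: aluminium plate 96 (x) by 130 mm (y) that slides on the rails along the rig's y only; friction about 2 N, stays where it is left. Origin on its centre line 26 mm above the bench, plate top 40 mm above the bench. A clear chamber 50 x 50 mm stands on its middle, its top 72 mm above the bench. Axes parallel to the rig's.
- knob_grip (a point): Point to grip on the axis of the stage's black upright round knob, 63 mm above the bench. Knob 20 mm diameter, from 40 to 78 mm above the bench, at the stage's trailing end (y = -50 mm from its middle). Free room beside it along the rig's x, so close the fingers along that; the specimen chamber stands 15 mm from it on the +y side. Axes parallel to the rig's.
- notch (a point): Middle of the V notch in the outer face of the steel strip along the stage's +x side, at mid-length of the stage (red line on the plate), 35 mm above the bench, x = 56 mm from the stage's centre line. Notch 10 mm wide, 4 mm deep; both ends of the strip are ramped over 21 mm. Axes parallel to the rig's. Home: level with index_ball along y.
- index_ball (a point): Axis of the station's spring ball (8 mm steel ball in a brass plunger pointing to -x), 35 mm above the bench. Coming in, the ball climbs the strip's ramp 65 to 42 mm before home (about 2 N more push), rides the flat (1 to 3 N in all), drops into the notch in the last 4 mm (push falls by 5 to 7 N), then the far flank resists with 6 to 10 N. A stage let free within 3 mm of home is drawn home.
- station: Green foot, 75 x 44 mm, with a small camera and black lens, bolted to the base board beside the rails, at a place along them that differs from run to run; top 88 mm above the bench. Origin under the foot's centre, 12 mm above the bench. The lens looks to the rig's -x straight above the spring ball and ends 70 mm from the rails' centre line. Axes parallel to the rig's.
- carton: Yellow carton with a white band, 95 mm (its x) by 45 mm (its y) by 28 mm high, about 80 g, lying across both rails ahead of the stage. Origin at the centre of its underside. Best gripped over its 45 mm width.
- tray: Loose open steel instrument tray, 160 mm (its x) by 220 mm (its y), 28 mm high, walls and floor 3 mm thick. Origin at the centre of its underside. Stands left or right of the rig.
- rack: Bystander: blue tube rack with capped tubes, 100 x 200 mm, 74 mm high. Origin at the centre of its underside. Stands on the other side of the rig from the tray.
- bottle: Bystander: amber bottle with white cap, 58 mm diameter, 130 mm high. Origin at the centre of its underside.
- cartons: Bystander: a yellow and a white carton, stacked in one piece, 80 x 120 mm, 65 mm high. Origin at the centre of the underside.

How it is judged (in metres and radians):
On the way:
1. the carton lies flat in the tray, let go (z of carton in the frame of tray between -0.002 and 0.01 m and x of carton in the frame of tray between -0.06 and 0.06 m and y of carton in the frame of tray between -0.09 and 0.09 m and angle between carton's own z axis and vertical below 0.1 rad and contact force between the fingers and carton below 0.1 N), for 0.2 s.
At the end, for the whole second after the job is handed in: The stage rests with its notch within 2 mm of the spring ball's axis along the rails, the knob is held between the fingers (more than 1.5 N, tool centre within 15 mm of the knob's axis), and the carton lies flat and still on the floor of the tray (y of notch in the frame of index_ball between -0.002 and 0.002 m and linear speed of carriage below 0.005 m/s and contact force between the fingers and carriage above 1.5 N and horizontal distance between the grasp point and knob_grip below 0.015 m and z of carton in the frame of tray between -0.002 and 0.01 m and x of carton in the frame of tray between -0.06 and 0.06 m and y of carton in the frame of tray between -0.09 and 0.09 m and angle between carton's own z axis and vertical below 0.1 rad and linear speed of carton below 0.02 m/s); the arm keeps its last pose, push and grip.
It fails at once if the stage is run more than 10 mm past the notch (y of notch in the frame of index_ball above 0.01 m).
It fails at once if the stage is shoved against the carton (contact force between carriage and carton above 1.5 N).
It fails at once if the rack, the bottle or the stacked cartons are shifted more than 30 mm or the bottle is knocked over (distance of any of rack, bottle, cartons from where it was at the start of the episode above 0.03 m or angle between bottle's own z axis and vertical above 0.5 rad).
It also fails if it takes over 70 s, if anything falls off the work surface, if the arm or the gripper's body presses on something with over 40 N, if the wrist force passes 120 N, or if a joint passes its speed limit or range.

### The arm

A 6-joint arm with a two-finger parallel gripper is mounted at the origin on the work surface. World frame = base frame: x ahead of the robot, y to its left, z up, the work surface at z = 0. Lengths are in m, angles in degrees, forces in N, time in s.
With the tool pointing down it reaches from about 0.25 to 0.725 m from the base axis. Payload 9.7 kg.
Tool frame: the origin (TCP) lies between the finger pads, 19 mm behind the fingertips; this is the grasp point; z points along the fingers, y is the line along which they close (so a half turn about z gives the same grasp; the last joint's range is limited). The gripper opens to 85 mm and grips with 20 to 120 N. Pads are 22 mm wide; open, the fingers measure 114 mm over their backs; the gripper's body (76 mm by 85 mm) begins 54 mm behind the grasp point. The pads swing forward as they close: fully open they stand 13 mm farther back than shut.
Start: joints at [-74.771, 4.979, 10.078, 95.1, 0, 90], TCP at [0.144, -0.531, 0.25] pointing down, gripper open.
Joint ranges: [-179.16, 179.16], [-48.56, 103.87], [-65.8, 70.77], [-126.05, 130.52], [-82.76, 87.17], [-180, 180]. Speed limits (degrees/s): [127.2, 127.2, 147.25, 180, 180, 180].

### API

Orientations are given as [roll, pitch, yaw] about the fixed x, y, z axes, in that order (R = Rz(yaw) Ry(pitch) Rx(roll)).
In Python, from workcell import bot gives the robot as it stands. The module is installed in compiled form; this text tells all that it offers.
- The arm moves only by the shell command python3 -m pendant 'ROWS' [FORCE]. ROWS is rows parted by semicolons, their numbers by spaces, 1 to 5 of them, each of 5 numbers: dx, dy, dz in m, then a turn about the tool's z in degrees, then the finger opening in m; each row is the pose to reach, as a shift and turn from the pose commanded when the command began, along the tool's axes at that moment; what a row does not reach only later rows make up. A row lasts 1/12 s, in which the tool goes at most 0.0417 m and 7.16 degrees, less where a joint would pass 70% of its speed; a pose out of reach is approached as far as the arm can. The fingers move at their own pace and stop on an object; FORCE is the grip in N (left out, the last holds). Time passes only in rows, so rows that do not move let the fingers close. It prints the time, the measured TCP pose, the force, the opening and the grip force at its end.
- bot.get_obs(): the state, without advancing time (a new reading comes with each control period).
- bot.camera(name): name is "scene" or "top"; returns the picture (420x560x3 uint8, blue, green, red); there is no depth.
- bot.camera_info(name): a dict with "mtx" (3x3 intrinsics, pixels), "extrinsics" (4x4, takes a point from camera to world coordinates). Camera axes: x right, y down, z forward; pixel columns grow to the right and rows downward; lengths in m; the calibration is good to about 2 mm. A picture is of the moment at which its call begins. camera_info takes no time and is no camera call.
- bot.job_done(): hands the job in; it is judged then, once.
The state is a dict: "time": time; "q": joint angles; "qd": joint speeds; "joint_efforts": joint torques, N m; "ee_pos": TCP position; "tcp_rot": TCP orientation; "wrist_force": force on the tool from outside, world axes, zero at the start; "torque": the same for the moment, N m; "opening": finger opening in m; "grasp_force": force on a finger pad.
Only numpy, scipy, OpenCV 4.12 (cv2) and the standard library are available. Lean on these libraries where they do the work, as an engineer would, in place of code of your own. Each camera call takes 0.05 s, during which the arm holds its last target. There are 200 camera calls.

## Working session

There is one attempt and no reset: what is moved stays moved. The work goes in short steps, Python scripts to look and compute and a shell command to move; the robot and the scene stay as the last step left them, time stands still between calls to the robot, and variables do not carry over. Pictures are saved under pics/ and viewed, at most 10 in all, crops included, and the job is handed in when it is done.

```bash
mkdir -p pics; python3 - <<'E'
from workcell import bot
import cv2
for n in("top","scene"):
    cv2.imwrite(f"pics/{n}0.png",bot.camera(n)); i=bot.camera_info(n); print(i["mtx"],i["extrinsics"])
o=bot.get_obs(); print(o["ee_pos"],o["tcp_rot"],o["time"],o["opening"])
E
```

```text
[[488.58239906   0.         278.49018857]
 [  0.         488.58239906 206.76507458]
 [  0.           0.           1.        ]] [[-9.29116022e-03 -9.81067070e-01  1.93445283e-01  2.77386013e-01]
 [-9.99953836e-01  9.58952597e-03  6.06046539e-04  5.17852583e-03]
 [-2.44962087e-03 -1.93430722e-01 -9.81110878e-01  1.45351631e+00]
 [ 0.00000000e+00  0.00000000e+00  0.00000000e+00  1.00000000e+00]]
[[381.5409886    0.         281.73060546]
 [  0.         381.5409886  208.65279382]
 [  0.           0.           1.        ]] [[-0.35712195  0.49538843 -0.79186755  1.41953912]
 [ 0.93393079  0.17539954 -0.31146154  0.32660807]
 [-0.01540124 -0.85077924 -0.52529753  0.64655692]
 [ 0.          0.          0.          1.        ]]
[ 0.14442094 -0.53050953  0.24932388] [-1.79929289e+02 -1.11760328e-03  1.52269986e+01] 0.1 0.08557104419737423
```

View pics/top0.png

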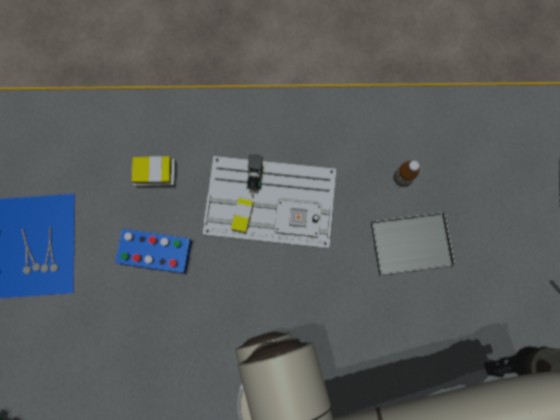

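View pics/scene0.png

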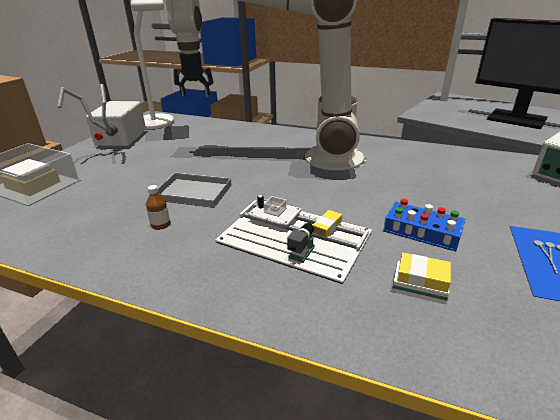

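The top view shows the rig at pixels (205–336, 157–246). The yellow carton is at (242,215), with its white band in the middle, the stage at (298,217) and the knob at (316,218). The station is at (255,172), the tray at (412,244), the rack at (153,251) and the bottle at (407,172). The stage has to slide to image left, which is world +y.

```bash
cat > h.py <<'E'
from workcell import bot
import cv2,numpy as np
def ray(n,uv,z):
    i=bot.camera_info(n);E=i["extrinsics"];uv=np.atleast_2d(uv).astype(float)
    d=np.c_[uv,np.ones(len(uv))]@np.linalg.inv(i["mtx"]).T@E[:3,:3].T
    return E[:3,3]+d*((z-E[2,3])/d[:,2])[:,None]
def proj(n,P):
    i=bot.camera_info(n);E=i["extrinsics"];c=(np.atleast_2d(P)-E[:3,3])@E[:3,:3]
    p=c@i["mtx"].T;return p[:,:2]/p[:,2:]
E
python3 - <<'E'
from h import *
a=cv2.imread("pics/top0.png")
c=a[150:252,198:342];cv2.imwrite("pics/c1.png",cv2.resize(c,None,fx=5.5,fy=5.5,interpolation=cv2.INTER_CUBIC))
c=a[205:282,365:460]; cv2.imwrite("pics/c2.png",cv2.resize(c,None,fx=6,fy=6,interpolation=cv2.INTER_CUBIC))
hsv=cv2.cvtColor(a,cv2.COLOR_BGR2HSV)
m=np.zeros(a.shape[:2],np.uint8); m[150:252,198:342]=(a[150:252,198:342].min(2)>125)*255
m=cv2.morphologyEx(m,cv2.MORPH_CLOSE,np.ones((15,15)))
k=max(cv2.findContours(m,0,1)[0],key=cv2.contourArea);r=cv2.minAreaRect(k);b=cv2.boxPoints(r);print("board",r,ray("top",b,.012)[:,:2].round(4).tolist())
y=cv2.inRange(hsv,(22,120,80),(35,255,255));y[:,:200]=0;y[:,300:]=0;y[:180]=0
k=np.vstack([q for q in cv2.findContours(y,0,1)[0] if cv2.contourArea(q)>8]);r=cv2.minAreaRect(k);b=cv2.boxPoints(r);print("carton",r,ray("top",b,.052)[:,:2].round(4).tolist())
for j in (k.reshape(-1,2),):print(j.tolist())
E
```

```text
board ((269.5811767578125, 201.21530151367188), (127.01184844970703, 79.12944793701172), 5.90614128112793) [[0.4811, 0.2334], [0.7247, 0.2135], [0.6793, -0.1732], [0.4385, -0.1413]]
carton ((241.88238525390625, 214.97061157226562), (15.279744148254395, 32.01470184326172), 14.03624439239502) [[0.4904, 0.1455], [0.5823, 0.1236], [0.5708, 0.0801], [0.4792, 0.1025]]
[[234, 216], [234, 217], [234, 218], [233, 219], [233, 220], [233, 221], [233, 222], [232, 223], [232, 224], [232, 225], [232, 226], [232, 227], [232, 228], [233, 229], [234, 229], [235, 229], [236, 230], [237, 230], [238, 230], [239, 230], [240, 231], [241, 231], [242, 231], [243, 231], [244, 231], [245, 231], [245, 230], [246, 229], [246, 228], [246, 227], [247, 226], [247, 225], [247, 224], [247, 223], [247, 222], [248, 221], [248, 220], [248, 219], [248, 218], [247, 218], [246, 218], [245, 218], [244, 218], [243, 217], [242, 217], [241, 217], [240, 217], [239, 216], [238, 216], [237, 216], [236, 216], [235, 216], [238, 199], [238, 200], [238, 201], [238, 202], [239, 202], [240, 203], [241, 203], [242, 203], [243, 203], [244, 203], [245, 204], [246, 204], [247, 204], [248, 204], [249, 205], [250, 205], [251, 205], [252, 204], [252, 203], [252, 202], [251, 201], [250, 201], [249, 201], [248, 200], [247, 200], [246, 200], [245, 200], [244, 200], [243, 199], [242, 199], [241, 199], [240, 199], [239, 199]]
```

View pics/c1.png

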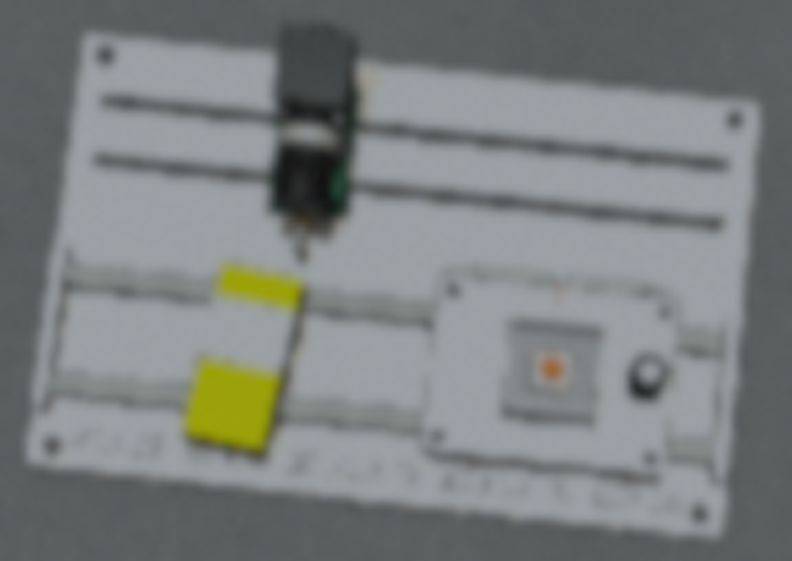

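View pics/c2.png

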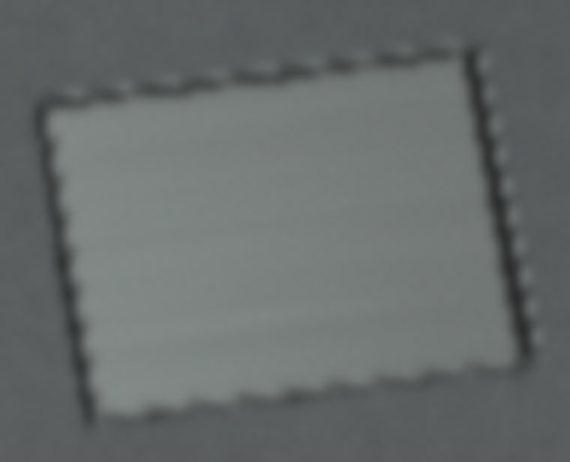

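The crops give the corners I need. In the rig crop (5.5x) the board corners are (85,33), (760,100), (722,538) and (27,465). The knob top is at (650,368), the ball tip at (302,255) and the red line at (559,293). In the tray crop (6x) the rim corners are (42,98), (475,48), (530,362) and (90,418).

```bash
python3 - <<'E'
from h import *
f=lambda p,s,o:(np.array(p)+.5)/s-.5+o
C=lambda p:f(p,5.5,[198,150]);T=lambda p:f(p,6,[365,205])
B=ray("top",C([(85,33),(760,100),(722,538),(27,465)]),.012)[:,:2]
print("board",B.round(4).tolist(),[np.linalg.norm(B[i]-B[i-1]).round(4) for i in range(4)])
v=(B[0]-B[1]+B[3]-B[2]);yaw=np.degrees(np.arctan2(-v[0],v[1]));print("yaw rig",yaw)
c,s=np.cos(np.radians(yaw)),np.sin(np.radians(yaw));R=np.array([[c,-s],[s,c]])
k=ray("top",C([(650,368)]),.078)[0,:2];b=ray("top",C([(302,257)]),.035)[0,:2];r=ray("top",C([(559,293)]),.04)[0,:2]
print("knob",k,"ball",b,"red",r,"rig frame ball-knob",(b-k)@R,"ball-red",(b-r)@R,"red-knob",(r-k)@R)
t=ray("top",T([(42,98),(475,48),(530,362),(90,418)]),.028)[:,:2]
print("tray",t.round(4).tolist(),[np.linalg.norm(t[i]-t[i-1]).round(4) for i in range(4)],t.mean(0)); v=t[0]-t[1]+t[3]-t[2];print("tray yaw",np.degrees(np.arctan2(-v[0],v[1])))
q=np.array([[0.4904,0.1455],[0.5823,0.1236],[0.5708,0.0801],[0.4792,0.1025]]);v=q[1]-q[0]+q[2]-q[3];print("carton",q.mean(0),np.degrees(np.arctan2(v[1],v[0])))
E
```

```text
board [[0.7238, 0.2056], [0.6813, -0.17], [0.4376, -0.1418], [0.4808, 0.2329]] [np.float64(0.2445), np.float64(0.378), np.float64(0.2453), np.float64(0.3772)]
yaw rig -6.51504933948809
knob [ 0.51920038 -0.10024788] ball [0.58947548 0.08300407] red [ 0.5672327  -0.05529408] rig frame ball-knob [0.04902874 0.19004223] ball-red [0.00640725 0.13992878] red-knob [0.04262149 0.05011345]
tray [[0.5131, -0.2687], [0.5361, -0.4836], [0.3814, -0.4987], [0.3566, -0.2846]] [np.float64(0.1574), np.float64(0.2162), np.float64(0.1554), np.float64(0.2155)] [ 0.44681011 -0.38390412]
tray yaw 6.3590410377134665
carton [0.530675 0.112925] -13.572469180938484
```

```bash
cat >> h.py <<'E'
def go(x,y,z,yaw):
    o=bot.get_obs();w=np.radians(o["tcp_rot"][2]);c,s=np.cos(w),np.sin(w);d=np.array([x,y,z])-o["ee_pos"]
    print("tool shift",np.round([c*d[0]+s*d[1],s*d[0]-c*d[1],-d[2]],4),"turn",round(o["tcp_rot"][2]-yaw,2),"t",o["time"],np.round(o["ee_pos"],4),"F",np.round(o["wrist_force"],2),"op",round(o["opening"],4),"g",round(o["grasp_force"],2))
E
P="python3 -m pendant"
$P '0.03 -0.0285 0 0 0.085;0.06 -0.057 0 0 0.085;0.09 -0.0855 0 0 0.085;0.12 -0.114 0 0 0.085;0.15 -0.1425 0 0 0.085'
$P '0.03 -0.0285 0 0 0.085;0.06 -0.057 0 0 0.085;0.09 -0.0855 0 0 0.085;0.12 -0.114 0 0 0.085;0.15 -0.1425 0 0 0.085'
$P '0.03 -0.0285 0 0 0.085;0.06 -0.057 0 0 0.085;0.09 -0.0855 0 0 0.085;0.12 -0.114 0 0 0.085;0.15 -0.1425 0 0 0.085'
python3 -c "
from h import *
go(.531,.113,.15,-13.6)"
```

```text
time: 0.52
ee_pos: [0.2521, -0.352, 0.2496]
tcp_rot: [-180.0, 0.0, 15.2]
wrist_force: [1.6, -0.2, 0.2]
opening: 0.0851
grasp_force: 0.0
time: 0.93
ee_pos: [0.3594, -0.1749, 0.2499]
tcp_rot: [180.0, -0.0, 15.2]
wrist_force: [1.2, -0.9, 0.1]
opening: 0.085
grasp_force: 0.0
time: 1.35
ee_pos: [0.4669, 0.0022, 0.2499]
tcp_rot: [180.0, -0.0, 15.3]
wrist_force: [0.2, -1.4, 0.3]
opening: 0.0848
grasp_force: 0.0
tool shift [ 0.091  -0.09    0.0999] turn 28.85 t 1.35 [0.4669 0.0022 0.2499] F [ 0.16 -1.42  0.32] op 0.0848 g 0.0
```

```bash
P="python3 -m pendant"
$P '0.02 -0.02 0.02 6 0.085;0.04 -0.04 0.04 12 0.085;0.06 -0.06 0.06 18 0.085;0.08 -0.08 0.08 24 0.085;0.09 -0.089 0.09 28.8 0.085'
$P '0 0 0 0 0.085;0 0 0 0 0.085'
python3 -c "
from h import *
go(.531,.113,.042,-13.6)
cv2.imwrite('pics/s1.png',cv2.resize(bot.camera('scene')[150:300,200:400],None,fx=4,fy=4,interpolation=2))"
```

```text
time: 1.77
ee_pos: [0.5175, -0.012, 0.1699]
tcp_rot: [-176.1, 0.4, -3.2]
wrist_force: [0.3, 0.5, 0.3]
opening: 0.0848
grasp_force: 0.0
time: 1.93
ee_pos: [0.5171, -0.0127, 0.1715]
tcp_rot: [-176.2, 0.4, -3.3]
wrist_force: [0.3, 0.5, -0.4]
opening: 0.0848
grasp_force: 0.0
tool shift [ 0.0067 -0.1263  0.1295] turn 10.29 t 1.9333 [ 0.5171 -0.0127  0.1715] F [ 0.26  0.53 -0.41] op 0.0848 g 0.0
```

View pics/s1.png

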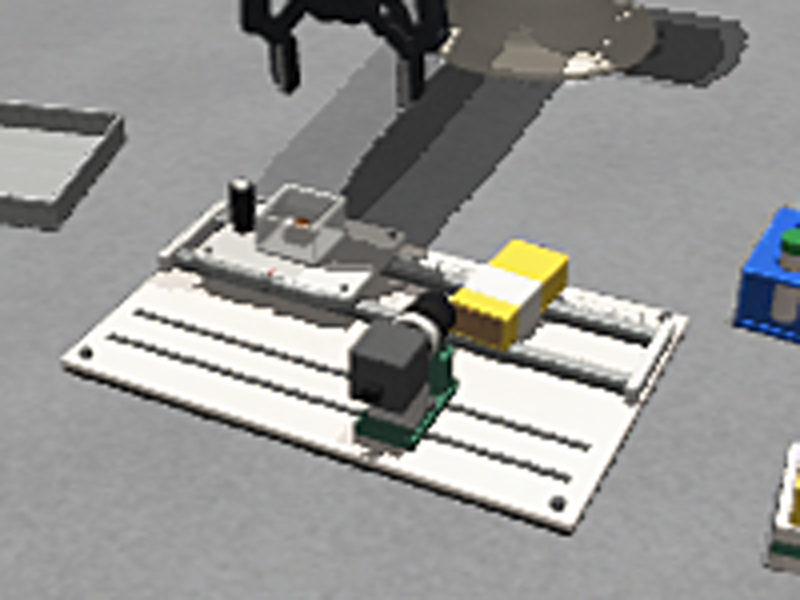

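The scene crop shows the gripper open above the stage. It has stalled short of the carton at (510,290) and is tilted, so I'll check the joints.

```bash
python3 -c "
from h import *
o=bot.get_obs();print(o['q'],o['qd'],o['tcp_rot'])"
```

```text
[-3.30504852e+00 -1.18938935e-01 -3.86886427e+00  8.65419348e+01
  3.80247562e+00  1.79942798e+02] [ 9.66485155e-01 -7.56719833e-01  5.30755268e-01  4.54326724e-04
  1.49779479e-02  4.95667270e-02] [-176.19723553    0.28806652   -3.24797175]
```

Joint 6 has hit its +180° limit (j6 = j1 − yaw + 180). I'll use the half-turned grasp instead, with yaw near 166°, which means turning the negative way.

```bash
P="python3 -m pendant"
$P '0 0 0 -7 0.085;0 0 0 -14 0.085;0 0 0 -21 0.085;0 0 0 -28 0.085;0 0 0 -35 0.085' | head -3
$P '0 0 0 -7 0.085;0 0 0 -14 0.085;0 0 0 -21 0.085;0 0 0 -28 0.085;0 0 0 -35 0.085' | head -3
python3 -c "
from h import *
go(.531,.113,.15,166.4);print(bot.get_obs()['q'])"
```

```text
time: 2.4
ee_pos: [0.5175, -0.0113, 0.1732]
tcp_rot: [-176.8, -2.1, 32.1]
time: 2.82
ee_pos: [0.5175, -0.0113, 0.1732]
tcp_rot: [-178.6, -3.5, 67.2]
tool shift [ 0.1197 -0.0358  0.0232] turn -99.25 t 2.8167 [ 0.5175 -0.0113  0.1732] F [0.3  0.46 0.27] op 0.0848 g 0.0
[ -3.20166538  -0.19142283  -3.82987759  86.54121268   3.80246426
 109.5976143 ]
```

The commanded pose has kept a 3.8° tilt, which is tolerable. I'll use the full rotation in the helper and carry on with the turn.

```bash
cat >> h.py <<'E'
from scipy.spatial.transform import Rotation as Ro
def go(x,y,z,yaw):
    o=bot.get_obs();R=Ro.from_euler("xyz",o["tcp_rot"],degrees=True).as_matrix();d=np.array([x,y,z])-o["ee_pos"]
    h=R[:,0];t=(np.degrees(np.arctan2(h[1],h[0]))-yaw+180)%360-180
    print("tool shift",np.round(R.T@d,4),"turn",round(t,2),"t",o["time"],np.round(o["ee_pos"],4),np.round(o["tcp_rot"],1),"F",np.round(o["wrist_force"],2),"op",round(o["opening"],4),"g",round(o["grasp_force"],2),"j6",round(o["q"][5],1))
E
P="python3 -m pendant"
$P '0 0 0 -7 0.085;0 0 0 -14 0.085;0 0 0 -21 0.085;0 0 0 -28 0.085;0 0 0 -35 0.085' | head -1
$P '0 0 0 -7 0.085;0 0 0 -14 0.085;0 0 0 -21 0.085;0 0 0 -28 0.085;0 0 0 -35 0.085' | head -1
$P '0 0 0 -7 0.085;0 0 0 -14 0.085;0 0 0 -21 0.085;0 0 0 -28 0.085;0 0 0 -29.3 0.085' | head -1
python3 -c "
from h import *
go(.531,.113,.13,166.4)"
```

```text
time: 3.23
time: 3.65
time: 4.07
tool shift [0.0153 0.121  0.0513] turn 0.1 t 4.0667 [ 0.5175 -0.0113  0.1731] [176.3  -0.9 166.5] F [ 0.43 -0.24 -0.37] op 0.0852 g 0.0 j6 10.3
```

```bash
P="python3 -m pendant"
$P '0.005 0.04 0.012 0 0.085;0.01 0.08 0.025 0 0.085;0.0153 0.121 0.04 0 0.085;0.0153 0.121 0.0513 0 0.085;0.0153 0.121 0.0513 0 0.085' | head -1
python3 -c "
from h import *
go(.531,.113,.042,166.4)
im=bot.camera('top');cv2.imwrite('pics/t1.png',cv2.resize(im[150:270,190:350],None,fx=5,fy=5,interpolation=2))"
```

```text
time: 4.48
tool shift [-0.0024 -0.0068  0.0848] turn -0.22 t 4.4833 [0.5306 0.1145 0.1271] [176.4  -1.1 166.2] F [ 0.13 -0.06 -0.55] op 0.0852 g 0.0 j6 24.2
```

View pics/t1.png

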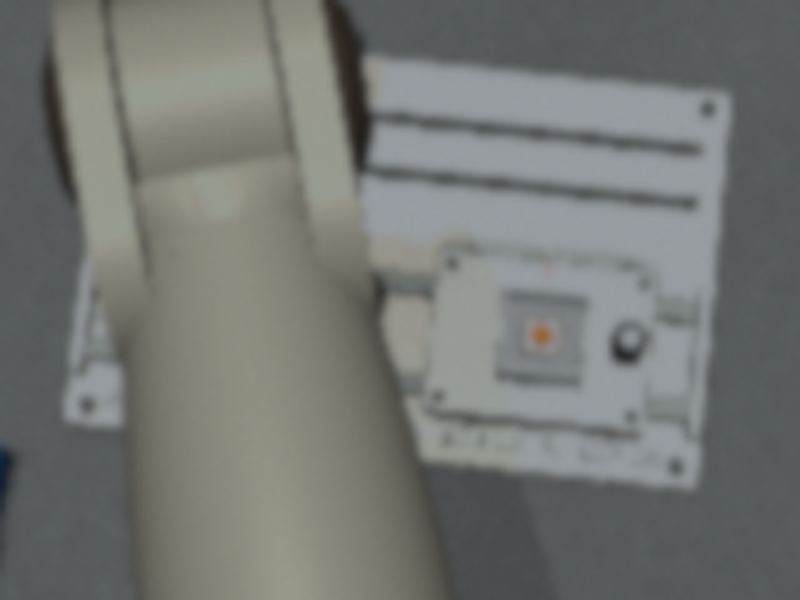

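The arm hides the carton in this view, and the stage is unchanged with its knob at (628,342). There is about 20 mm of room on each side of the carton, so I'll descend and grip.

```bash
P="python3 -m pendant"
$P '-0.001 -0.002 0.03 0 0.085;-0.002 -0.005 0.06 0 0.085;-0.0024 -0.0068 0.082 0 0.085;-0.0024 -0.0068 0.0848 0 0.085;-0.0024 -0.0068 0.0848 0 0.085'
$P '0 0 0 0 0.03;0 0 0 0 0.03;0 0 0 0 0.03;0 0 0 0 0.03;0 0 0 0 0.03' 25
$P '0 0 0 0 0.03;0 0 0 0 0.03;0 0 0 0 0.03' 25
python3 -c "
from h import *
go(.531,.113,.15,166.4)
im=bot.camera('scene');cv2.imwrite('pics/s2.png',cv2.resize(im[130:300,220:400],None,fx=3.5,fy=3.5,interpolation=2))"
```

```text
time: 4.95
ee_pos: [0.5319, 0.1095, 0.044]
tcp_rot: [176.3, -1.0, 166.0]
wrist_force: [-0.3, 0.3, -0.5]
opening: 0.0849
grasp_force: 0.0
time: 5.37
ee_pos: [0.5334, 0.1107, 0.0462]
tcp_rot: [176.2, -0.8, 166.1]
wrist_force: [-1.6, -1.3, 8.3]
opening: 0.0453
grasp_force: 25.0
time: 5.62
ee_pos: [0.5334, 0.1107, 0.0462]
tcp_rot: [176.3, -0.8, 166.1]
wrist_force: [-1.1, -1.7, 6.7]
opening: 0.0453
grasp_force: 25.0
tool shift [ 0.0043  0.0084 -0.1035] turn -0.32 t 5.6167 [0.5334 0.1107 0.0462] [176.3  -0.8 166.1] F [-1.13 -1.69  6.73] op 0.0453 g 24.96 j6 23.9
```

View pics/s2.png

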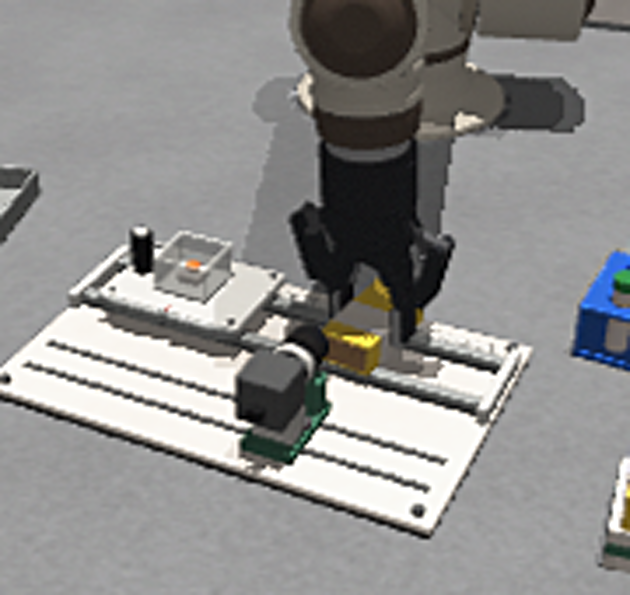

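The scene crop shows the carton between the fingers at (360,335), opening 45 mm and grip 25 N, with the stage untouched. Next I lift it and carry it to the tray.

```bash
P="python3 -m pendant"
$P '0 0 -0.02 0 0.03;0 0 -0.05 0 0.03;0 0 -0.085 0 0.03;0 0 -0.12 0 0.03;0 0 -0.13 0 0.03' 30
python3 -c "
from h import *
go(.447,-.384,.17,186.4)
im=bot.camera('scene');cv2.imwrite('pics/s3.png',cv2.resize(im[130:300,220:400],None,fx=3.5,fy=3.5,interpolation=2))"
```

```text
time: 6.08
ee_pos: [0.534, 0.102, 0.1802]
tcp_rot: [176.1, -0.6, 166.1]
wrist_force: [0.8, 0.5, -0.3]
opening: 0.0451
grasp_force: 31.9
tool shift [-0.0326 -0.4922 -0.0233] turn -20.33 t 6.0833 [0.534  0.102  0.1802] [176.1  -0.6 166.1] F [ 0.81  0.46 -0.33] op 0.0451 g 31.87 j6 22.9
```

```bash
P="python3 -m pendant"
$P '0 -0.04 0 0 0.03;0 -0.08 0 0 0.03;0 -0.12 0 0 0.03;0 -0.16 0 0 0.03;0 -0.2 0 0 0.03'|head -2
$P '0 -0.04 -0.002 0 0.03;0 -0.08 -0.005 0 0.03;0 -0.12 -0.008 0 0.03;0 -0.16 -0.01 0 0.03;0 -0.2 -0.013 0 0.03'|head -2
python3 -c "
from h import *
go(.447,-.384,.15,186.4)"
```

```text
time: 6.55
ee_pos: [0.4832, -0.093, 0.1598]
time: 6.97
ee_pos: [0.4349, -0.2878, 0.1599]
tool shift [-0.0351 -0.0908  0.0034] turn -20.32 t 6.9667 [ 0.4349 -0.2878  0.1599] [176.3  -1.  166.1] F [ 2.25  0.38 -0.31] op 0.0453 g 31.86 j6 -21.2
```

```bash
P="python3 -m pendant"
$P '-0.012 -0.03 0 -6 0.03;-0.024 -0.06 0 -12 0.03;-0.035 -0.09 0.003 -18 0.03;-0.0351 -0.0908 0.0034 -20.3 0.03;-0.0351 -0.0908 0.0034 -20.3 0.03'|head -3
python3 -c "
from h import *
go(.447,-.384,.04,186.4)"
```

```text
time: 7.38
ee_pos: [0.4475, -0.3834, 0.1488]
tcp_rot: [176.1, 0.3, -173.7]
tool shift [ 0.0011 -0.0079  0.1085] turn -0.08 t 7.3833 [ 0.4475 -0.3834  0.1488] [ 176.1    0.3 -173.7] F [-0.04  0.48 -0.87] op 0.0446 g 31.86 j6 -48.3
```

```bash
P="python3 -m pendant"
$P '0 -0.002 0.035 0 0.03;0 -0.005 0.07 0 0.03;0.001 -0.008 0.098 0 0.03;0.001 -0.008 0.108 0 0.03;0.001 -0.008 0.108 0 0.03'
$P '0 0 0.004 0 0.03;0 0 0.008 0 0.03;0 0 0.012 0 0.03;0 0 0.012 0 0.03'
```

```text
time: 7.8
ee_pos: [0.4467, -0.3812, 0.04]
tcp_rot: [176.0, 0.2, -173.7]
wrist_force: [-0.5, -0.1, -0.7]
opening: 0.0449
grasp_force: 31.8
time: 8.13
ee_pos: [0.4483, -0.3825, 0.0313]
tcp_rot: [176.2, 0.4, -173.7]
wrist_force: [-0.1, -0.3, -0.9]
opening: 0.0448
grasp_force: 31.9
```

```bash
P="python3 -m pendant"
$P '0 0 0.002 0 0.03;0 0 0.004 0 0.03;0 0 0.004 0 0.03'|sed -n 2,4p
$P '0 0 0.002 0 0.03;0 0 0.004 0 0.03;0 0 0.004 0 0.03'|sed -n 2,4p
```

```text
ee_pos: [0.448, -0.3822, 0.0268]
tcp_rot: [176.2, 0.4, -173.7]
wrist_force: [-0.6, 0.2, -0.9]
ee_pos: [0.4483, -0.3821, 0.0252]
tcp_rot: [176.3, 0.5, -173.7]
wrist_force: [-4.6, 4.8, 17.2]
```

Contact with the tray floor at 17 N. Release now, then rise.

```bash
P="python3 -m pendant"
$P '0 0 0 0 0.05;0 0 -0.002 0 0.06;0 0 -0.004 0 0.07;0 0 -0.004 0 0.08;0 0 -0.004 0 0.08'
$P '0 0 -0.02 0 0.08;0 0 -0.05 0 0.08;0 0 -0.09 0 0.08;0 0 -0.13 0 0.08;0 0 -0.15 0 0.08'
python3 -c "
from h import *
go(.519,-.100,.17,83.5)
im=bot.camera('scene');cv2.imwrite('pics/s4.png',cv2.resize(im[130:260,110:290],None,fx=4,fy=4,interpolation=2))"
```

```text
time: 9.05
ee_pos: [0.448, -0.3822, 0.0268]
tcp_rot: [176.2, 0.4, -173.7]
wrist_force: [-0.4, 0.0, 0.2]
opening: 0.0802
grasp_force: 0.0
time: 9.47
ee_pos: [0.4487, -0.3929, 0.1815]
tcp_rot: [176.4, 0.6, -173.7]
wrist_force: [0.7, -0.4, 1.3]
opening: 0.0799
grasp_force: 0.0
tool shift [-0.1021  0.282   0.0302] turn 102.83 t 9.4667 [ 0.4487 -0.3929  0.1815] [ 176.4    0.6 -173.7] F [ 0.67 -0.42  1.3 ] op 0.0799 g 0.0 j6 -48.9
```

View pics/s4.png

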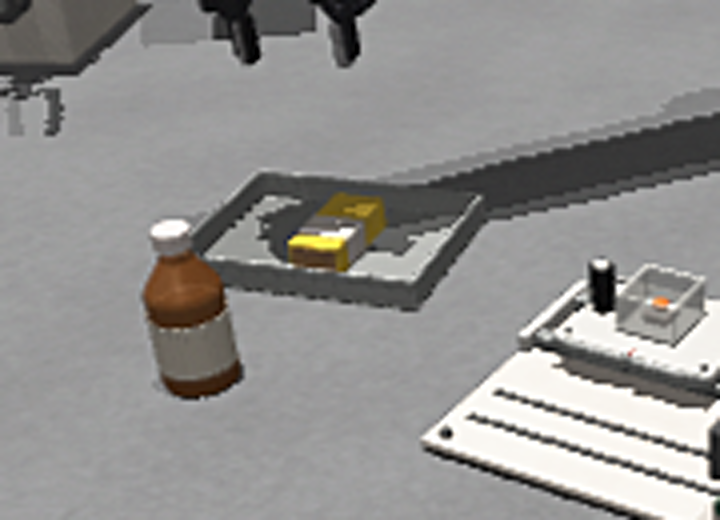

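The scene crop shows the carton lying flat in the middle of the tray at (338,232), with the bottle untouched. Now to the knob.

```bash
P="python3 -m pendant"
$P '0 0 0 7 0.08;0 0 0 14 0.08;0 0 0 21 0.08;0 0 0 28 0.08;0 0 0 35 0.08'|head -1
$P '0 0 0 7 0.08;0 0 0 14 0.08;0 0 0 21 0.08;0 0 0 28 0.08;0 0 0 35 0.08'|head -1
python3 -c "
from h import *
go(.519,-.100,.17,83.5)"
```

```text
time: 9.93
time: 10.35
tool shift [0.2305 0.1914 0.0256] turn 32.55 t 10.35 [ 0.4481 -0.3921  0.1761] [178.4  -3.5 116. ] F [-0.47  1.26 -0.72] op 0.0801 g 0.0 j6 21.5
```

```bash
P="python3 -m pendant"
$P '0.03 0.025 0 6.5 0.08;0.06 0.05 0.005 13 0.08;0.09 0.075 0.01 19.5 0.08;0.12 0.1 0.013 26 0.08;0.15 0.125 0.016 32.5 0.08'|head -1
python3 -c "
from h import *
go(.519,-.100,.15,83.5)"
```

```text
time: 10.77
tool shift [0.1005 0.0143 0.0293] turn -0.0 t 10.7667 [ 0.4934 -0.2     0.1727] [-179.5   -3.8   83.5] F [ 1.54 -0.07  0.62] op 0.0798 g 0.0 j6 72.6
```

```bash
P="python3 -m pendant"
$P '0.033 0.005 0.01 0 0.08;0.067 0.01 0.02 0 0.08;0.1 0.0143 0.0293 0 0.08;0.1005 0.0143 0.0293 0 0.08;0.1005 0.0143 0.0293 0 0.08'|head -1
python3 -c "
from h import *
go(.519,-.100,.064,83.5)
im=bot.camera('scene');cv2.imwrite('pics/s5.png',cv2.resize(im[130:260,200:380],None,fx=4,fy=4,interpolation=2))"
```

```text
time: 11.18
tool shift [-0.0057  0.0013  0.0857] turn 0.53 t 11.1833 [ 0.5184 -0.0999  0.1499] [-179.5   -3.8   84. ] F [-0.03  0.02  0.45] op 0.0796 g 0.0 j6 83.1
```

View pics/s5.png

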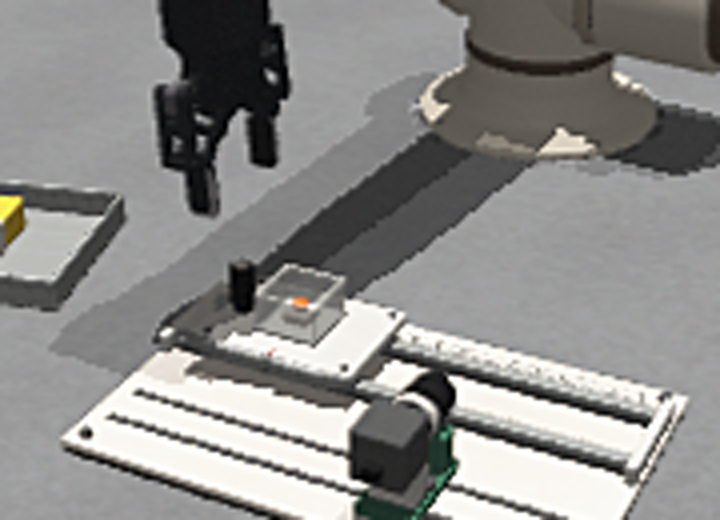

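The crop shows the open fingers above the knob, which is at (242,285). I'll descend and grip.

```bash
P="python3 -m pendant"
$P '-0.002 0 0.03 0 0.08;-0.004 0.001 0.06 0 0.08;-0.0055 0.001 0.08 0.5 0.08;-0.0055 0.001 0.084 0.5 0.08;-0.0055 0.001 0.084 0.5 0.08'
$P '0 0 0 0 0.01;0 0 0 0 0.01;0 0 0 0 0.01;0 0 0 0 0.01;0 0 0 0 0.01' 25
$P '0 0 0 0 0.01;0 0 0 0 0.01;0 0 0 0 0.01;0 0 0 0 0.01' 25
python3 -c "
from h import *
go(.519,-.100,.064,83.5)"
```

```text
time: 11.65
ee_pos: [0.5179, -0.1024, 0.0653]
tcp_rot: [-179.4, -3.8, 83.3]
wrist_force: [-0.6, -0.1, 0.6]
opening: 0.0801
grasp_force: 0.0
time: 12.07
ee_pos: [0.5173, -0.1015, 0.0672]
tcp_rot: [-179.4, -3.8, 83.3]
wrist_force: [-42.6, 3.3, 34.0]
opening: 0.0196
grasp_force: 21.1
time: 12.4
ee_pos: [0.5169, -0.1014, 0.0673]
tcp_rot: [-179.3, -3.8, 83.3]
wrist_force: [-15.2, -0.3, 13.6]
opening: 0.0193
grasp_force: 26.3
tool shift [0.0014 0.002  0.0034] turn -0.16 t 12.4 [ 0.5169 -0.1014  0.0673] [-179.3   -3.8   83.3] F [-15.16  -0.33  13.58] op 0.0193 g 26.34 j6 83.7
```

The knob is held, but the wrist feels −15 N in x and +14 N in z. I'll ease the tool by a couple of millimetres.

```bash
P="python3 -m pendant"
$P '0 -0.001 -0.002 0 0.01;0 -0.002 -0.003 0 0.01;0 -0.002 -0.003 0 0.01;0 -0.002 -0.003 0 0.01'

```

```text
time: 12.73
ee_pos: [0.5166, -0.1014, 0.0676]
tcp_rot: [-179.4, -3.8, 83.4]
wrist_force: [5.4, -0.1, -17.8]
opening: 0.0189
grasp_force: 26.2
```

```bash
P="python3 -m pendant"
$P '0 0.0003 0.0014 0 0.01;0 0.0003 0.0014 0 0.01;0 0.0003 0.0014 0 0.01'
cat >> h.py <<'E'
def slide(s,yaw=-6.5):
    o=bot.get_obs();R=Ro.from_euler("xyz",o["tcp_rot"],degrees=True).as_matrix();w=np.radians(yaw);u=np.array([-np.sin(w),np.cos(w),0])
    print("unit tool",R.T@u,"shift",np.round(R.T@u*s,4),"along",np.round(o["ee_pos"]@u,4),"F along",round(o["wrist_force"]@u,2),"F",np.round(o["wrist_force"],1))
E
python3 -c "
from h import *
slide(.05)"
```

```text
time: 12.98
ee_pos: [0.5167, -0.1014, 0.0675]
tcp_rot: [-179.5, -3.8, 83.4]
wrist_force: [-1.0, 0.0, -8.9]
opening: 0.0189
grasp_force: 26.9
unit tool [ 0.9978133  -0.00195503  0.06606658] shift [ 0.0499 -0.0001  0.0033] along -0.0422 F along -0.08 F [-1.   0.  -8.9]
```

```bash
P="python3 -m pendant"
$P '0.01 0 0.001 0 0.01;0.02 0 0.002 0 0.01;0.03 0 0.0025 0 0.01;0.04 0 0.0032 0 0.01;0.05 0 0.0038 0 0.01'
python3 -c "
from h import *
slide(.05)"
```

```text
time: 13.4
ee_pos: [0.5226, -0.0509, 0.0675]
tcp_rot: [-179.5, -3.8, 83.3]
wrist_force: [-3.8, -2.7, -5.4]
opening: 0.019
grasp_force: 27.3
unit tool [ 0.99783843 -0.00205268  0.06568292] shift [ 0.0499 -0.0001  0.0033] along 0.0086 F along -3.08 F [-3.8 -2.7 -5.4]
```

```bash
P="python3 -m pendant"
$P '0.01 -0.0002 0.0007 0 0.01;0.02 -0.0002 0.0014 0 0.01;0.03 -0.0003 0.002 0 0.01;0.04 -0.0004 0.0026 0 0.01;0.05 -0.0005 0.0033 0 0.01'
python3 -c "
from h import *
slide(.02)"
$P '0.005 0 0.0003 0 0.01;0.01 0 0.0007 0 0.01;0.015 0 0.001 0 0.01;0.02 0 0.0013 0 0.01;0.02 0 0.0013 0 0.01'
python3 -c "
from h import *
slide(.02)"
```

```text
time: 13.82
ee_pos: [0.5283, -0.0022, 0.0675]
tcp_rot: [-179.6, -3.6, 83.3]
wrist_force: [-4.1, -9.2, -3.9]
opening: 0.0193
grasp_force: 27.3
unit tool [ 0.99803328 -0.00278469  0.06262447] shift [ 0.02   -0.0001  0.0013] along 0.0577 F along -9.64 F [-4.1 -9.2 -3.9]
time: 14.23
ee_pos: [0.5308, 0.0192, 0.0675]
tcp_rot: [-179.6, -3.8, 83.4]
wrist_force: [-1.5, 0.3, -5.1]
opening: 0.0193
grasp_force: 27.1
unit tool [ 0.99778379 -0.00136856  0.06652544] shift [ 0.02   -0.      0.0013] along 0.0792 F along 0.14 F [-1.5  0.3 -5.1]
```

```bash
P="python3 -m pendant"
$P '0.002 0 0.0001 0 0.01;0.004 0 0.0002 0 0.01;0.006 0 0.0004 0 0.01;0.008 0 0.0005 0 0.01;0.01 0 0.0006 0 0.01'>/dev/null
python3 -c "
from h import *
slide(.02)"
$P '0.001 0 0 0 0.01;0.002 0 0.0001 0 0.01'>/dev/null
python3 -c "
from h import *
slide(.02)"
$P '0.001 0 0 0 0.01;0.002 0 0.0001 0 0.01'>/dev/null
python3 -c "
from h import *
slide(.02)"

```

```text
unit tool [ 0.99782573 -0.00233115  0.06586633] shift [ 0.02   -0.      0.0013] along 0.0881 F along -3.84 F [ 0.  -3.9 -6.3]
unit tool [ 0.99781027 -0.00203372  0.06610998] shift [ 0.02   -0.      0.0013] along 0.0902 F along -2.48 F [ 0.7 -2.6 -7.4]
unit tool [ 0.99781562 -0.0021284   0.06602616] shift [ 0.02   -0.      0.0013] along 0.0921 F along -2.77 F [ 2.8 -3.1 -8.6]
```

```bash
P="python3 -m pendant"
S='from h import *
slide(.02)'
$P '0.0005 0 0 0 0.01;0.001 -0.0002 0.0003 0 0.01'>/dev/null; python3 -c "$S"
$P '0.0005 0 0 0 0.01;0.001 0 0.0003 0 0.01'>/dev/null; python3 -c "$S"

```

```text
unit tool [ 0.99779881 -0.00201006  0.0662834 ] shift [ 0.02   -0.      0.0013] along 0.0932 F along -3.27 F [ 2.6 -3.6 -6. ]
unit tool [ 0.99777945 -0.00200725  0.06657439] shift [ 0.02   -0.      0.0013] along 0.0943 F along -1.04 F [ 2.7 -1.4 -4.1]
```

```bash
P="python3 -m pendant"
S='from h import *
slide(.02)'
$P '0.0005 0 0 0 0.01;0.001 0 0.0001 0 0.01'>/dev/null; python3 -c "$S"
$P '0.0005 0 0 0 0.01;0.001 0 0.0001 0 0.01'>/dev/null; python3 -c "$S"

```

```text
unit tool [ 0.99777263 -0.00193614  0.06667853] shift [ 0.02   -0.      0.0013] along 0.0954 F along -0.66 F [ 4.7 -1.2 -5.3]
unit tool [ 0.99775397 -0.00176802  0.06696192] shift [ 0.02   -0.      0.0013] along 0.0965 F along 2.49 F [ 4.8  2.  -4. ]
```

```bash
P="python3 -m pendant"
S='from h import *
slide(.02)'
$P '0.0005 0 0 0 0.01;0.001 -0.0004 0.0001 0 0.01'>/dev/null; python3 -c "$S"
$P '0.0003 0 0 0 0.01;0.0006 0 0.0001 0 0.01'>/dev/null; python3 -c "$S"

```

```text
unit tool [ 0.99773772 -0.00169438  0.06720549] shift [ 0.02   -0.      0.0013] along 0.0977 F along 2.99 F [ 9.4  1.9 -5.1]
unit tool [ 0.99773716 -0.0016654   0.06721454] shift [ 0.02   -0.      0.0013] along 0.0983 F along 2.38 F [ 7.3  1.6 -5.1]
```

```bash
P="python3 -m pendant"
S='from h import *
slide(.02)'
$P '0.0003 0.0004 0 0 0.01;0.0006 0.0007 0 0 0.01'>/dev/null; python3 -c "$S"
$P '0.0003 0 0 0 0.01;0.0006 0 0 0 0.01'>/dev/null; python3 -c "$S"

```

```text
unit tool [ 0.99774618 -0.00163159  0.06708135] shift [ 0.02   -0.      0.0013] along 0.0988 F along 2.8 F [ 1.6  2.6 -1.1]
unit tool [ 0.99778508 -0.00179853  0.06649579] shift [ 0.02   -0.      0.0013] along 0.0992 F along 2.29 F [ 3.1  1.9 -1.1]
```

```bash
P="python3 -m pendant"
S='from h import *
slide(.02)'
$P '0.0003 0 0 0 0.01;0.0006 0 0 0 0.01'>/dev/null; python3 -c "$S"
$P '0.0003 0 0 0 0.01;0.0006 0 0 0 0.01'>/dev/null; python3 -c "$S"

```

```text
unit tool [ 0.99783653 -0.00213174  0.06570931] shift [ 0.02   -0.      0.0013] along 0.0994 F along 0.47 F [1.1 0.3 1.1]
unit tool [ 0.9978762  -0.00240846  0.06509445] shift [ 0.02   -0.      0.0013] along 0.0997 F along -3.54 F [ 0.7 -3.6  2.6]
```

The push fell, turned into a forward pull of up to +3 N, and then reversed sharply at along ≈ 0.0995. The ball is seated. I'll back off 0.3 mm, let it settle, and take a check picture.

```bash
P="python3 -m pendant"
$P '-0.0003 0 0 0 0.01;-0.0003 0 0 0 0.01;-0.0003 0 0 0 0.01;-0.0003 0 0 0 0.01;-0.0003 0 0 0 0.01'
python3 -c "
from h import *
slide(.02)
a=bot.camera('scene');b=bot.camera('top')
f=lambda i,s:cv2.resize(i,None,fx=s,fy=s,interpolation=2)
cv2.imwrite('pics/f.png',np.hstack([f(a[150:270,120:360],2.5)[:,:],f(b[150:300,370:450],2)]) if 0 else f(a[165:265,120:340],3.6))"
```

```text
time: 17.07
ee_pos: [0.5332, 0.0395, 0.0674]
tcp_rot: [-179.5, -3.8, 83.3]
wrist_force: [0.3, -2.8, 5.0]
opening: 0.0188
grasp_force: 28.2
unit tool [ 0.99783013 -0.00222778  0.06580319] shift [ 0.02   -0.      0.0013] along 0.0996 F along -2.78 F [ 0.3 -2.8  5. ]
```

View pics/f.png

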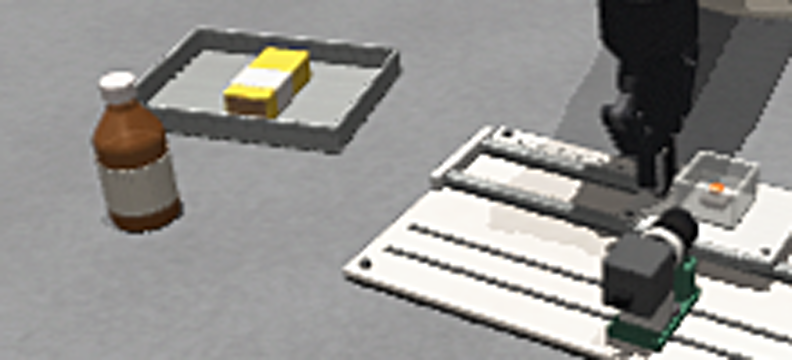

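The carton lies flat in the tray at (268,82). The knob is held at (655,175) and the chamber stands opposite the lens. The vision estimate of travel (140 mm) and the click agree, so I'm handing in.

```bash
python3 -c "
from workcell import bot
print(bot.job_done())"
```

```text
the job is handed in; nothing more can be done
None
```

The job is handed in at about 17 s: the carton lies flat in the tray, and by the feel of the click and the camera check the stage is at rest in its notch with the knob held at about 28 N; the rack, bottle and stacked cartons were never approached, and no verdict was printed.

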